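Vacuum-seal the square pantry canister

ROBOT

A 7-joint arm with a two-finger parallel gripper is mounted at the origin on the work surface. World frame = base frame: x ahead of the robot, y to its left, z up, the work surface at z = 0. Lengths are in mm, angles in rad, forces in N, time in s.
With the tool pointing down it reaches from about 425 to 925 mm from the base axis. Payload 6.8 kg.
Tool frame: the origin (TCP) lies between the finger pads; the fingertips stand 11 mm ahead of it and the grasp point (between the pads) lies 8 mm behind it; z points along the fingers, y is the line along which they close (so a half turn about z gives the same grasp; the last joint's range is limited). The gripper opens to 88 mm and grips with 3 to 60 N. Pads are 20 mm wide; open, the fingers measure 115 mm over their backs; the gripper's body (75 mm by 178 mm) begins 61 mm behind the grasp point.
Start: joints at [-1.242, 0.477, 0.022, 1.555, -0.011, 1.109, -0.083], TCP at [285.552, 611.644, 209.764] pointing down, gripper open.
Joint ranges: [-2.96, 2.96], [-0.34, 2.1], [-1.41, 1.46], [0.24, 2.44], [-1.37, 4.51], [0.17, 1.92], [-2.96, 2.96]. Speed limits (rad/s): [2.39, 2.39, 3.14, 3.14, 3.14, 3.14, 3.14].

INTERFACE

Orientations are given as a unit quaternion [w, x, y, z].
In Python, from plant import env gives the robot as it stands. The module is installed in compiled form; this text tells all that it offers.
- The arm moves only by the tool play_rows, never from a script. Its argument "steps" is a list of rows, each a list of 2 entries, a list of its own where there are three numbers: the shift along the tool's x, y, z in mm, then the turn, a rotation vector about the tool's x, y, z in degrees. A call has 1 to 20 rows; each row is the pose to reach, as a shift and turn from the pose commanded when the call began, along the tool's axes at that moment; what a row does not reach only later rows make up. A row lasts 1/12 s, in which the tool goes at most 41.7 mm and 7.16 degrees, less where a joint would pass 70% of its speed; a pose out of reach is approached as far as the arm can. A call with a gripper value outside its range is refused whole. "gripper" is the opening, from 0 (shut) to 1 (fully open), set as the call begins (left out, the last holds). The fingers move at their own pace and stop on an object; "grip_force" is the grip in N (left out, the last holds). Time passes only in rows, so rows that repeat a pose let the fingers close. It gives the time, the measured TCP pose, the force, the opening and the grip force at its end, in the units of the state.
- env.sense(): the state, without advancing time (a new reading comes with each control period).
- env.read_camera(name): name is "scene" or "top"; returns the picture (480x640x3 uint8, red, green, blue); there is no depth.
- env.get_calibration(name): a dict with "K" (3x3 intrinsics, pixels), "T" (4x4, takes a point from camera to world coordinates). Camera axes: x right, y down, z forward; pixel columns grow to the right and rows downward; lengths in mm; the calibration is good to about 2 mm. A picture is of the moment at which its call begins. get_calibration takes no time and is no camera call.
- env.finish_job(): hands the job in; it is judged then, once.
The state is a dict: "time_s": time; "joint_pos": joint angles; "joint_vel": joint speeds; "joint_torque": joint torques, N m; "position": TCP position; "tool_rot": TCP orientation; "contact_force": force on the tool from outside, world axes, zero at the start; "wrist_torque": the same for the moment, N m; "width": finger opening in mm; "grip_force": force on a finger pad.
Only numpy, scipy, OpenCV 4.12 (cv2) and the standard library are available. Lean on these libraries where they do the work, as an engineer would, in place of code of your own. Each camera call takes 0.05 s, during which the arm holds its last target. There are 200 camera calls.

TASK

Pump the air out of the square steel canister: take the hand-held vacuum sealer out of the wooden caddy, set its rubber cup over the valve in the square canister's lid, with the sealer upright so that the cup sits square on the lid, and press lightly so that the bellows of the cup is squeezed about halfway. Keep it pressed there for at least two seconds while it pumps, and finish still holding it so; do not let go or put it down. Leave the other pantry things where they stand and do not push the square canister about.

Things in the scene. Friction and masses are not known exactly. Their poses are not given: they have to be found in the camera images.
- sealer: hand-held vacuum sealer, loose, 0.21 kg, upright, cup down, in the stand in the caddy. White block 50 mm (its x) by 40 mm (its y), 45 to 165 mm above the origin; under it a nozzle with a black rubber bellows cup. Origin: centre of the relaxed cup's rim (lowest point), 15 mm above the table at the start; z up. Grip it from above across the 40 mm faces, 125 mm above the origin; lift straight up.
- cup_rim (a point): centre of the rim of the sealer's rubber cup, on the bellows: moves up towards the body as the bellows is squeezed. The whole cup is 34 mm across, flat at the rim.
- bellows (a joint): how far the sealer's rubber bellows is squeezed, in m: 0 relaxed, 0.010 fully squeezed (it then goes hard). It yields 1 mm for each 0.9 N, so halfway is 5 mm and about 4.5 N; springs back.
- caddy: open wooden caddy, fixed, 130 (its x) by 230 mm (its y), walls 75 mm high, 6 mm thick. Origin: centre of its underside, z up. Centred 65 mm along +y is the sealer's charging stand: a white block 76 mm square, its top 60 mm above the table, with a 40 mm hole in which the cup hangs. A jar adapter and a bag clip lie in the other half.
- square_canister: square steel canister with a flat white lid, the only square one, loose, about 0.75 kg; 96 mm square, lid 100 mm square, top of the lid 105 mm above the table. Origin: centre of its underside, z up.
- valve (a point): valve in the square canister's lid: black rubber button 13 mm across, 3 mm high, amid a flat round seat with a grey rim 45 mm across. The point: its centre at the lid's flat top, 105 mm above the table, 18 mm from the lid's middle (canister's +x). The hollow cup goes over the button, its rim on the lid. The short grey bar at the other side of the lid is only a date slide.
- round_canister: round steel canister with a like lid and valve, loose, 98 mm across the lid, 105 mm high; a bystander. Origin: centre of its underside.
- tall_canister: tall round steel canister with a like lid and valve, loose, 98 mm across the lid, 150 mm high; a bystander. Origin: centre of its underside.
- jar_adapter: white plastic jar adapter, loose, 72 mm across, 36 mm high, lying in the caddy; a bystander. Origin: centre of its underside.
- bag_clip: white bag clip, loose, 95 mm long, 13 mm high, lying in the caddy; a bystander. Origin: its underside.
- tin: food tin, loose, 74 mm across, 105 mm high; a bystander. Origin: centre of its underside.
- jam_jar: amber glass jar, loose, 72 mm across, 95 mm high; a bystander. Origin: centre of its underside.
- mug: white mug, loose, 82 mm across, 92 mm high; a bystander. Origin: centre of its underside.
Things that resemble listed ones, but are neither listed nor needed, are in the scene too. There is more than one size of the sealer; the one meant has the size given above.

How it is judged:
By the outcome, as a careful person would: the job done as asked, in the order asked, and still so for the second after the job is handed in, while the arm keeps its last pose, push and grip.
It also fails if it takes over 50 s, if anything falls off the work surface, if the arm or the gripper's body presses on something with over 40 N, if the wrist force passes 120 N, or if a joint passes its speed limit or range.

## Working session

There is one attempt and no reset: what is moved stays moved. The work goes in short steps, Python scripts to look and compute and a tool call to move; the robot and the scene stay as the last step left them, time stands still between calls to the robot, and variables do not carry over. Pictures are saved under pics/ and viewed, at most 10 in all, crops included, and the job is handed in when it is done.

Besides the shell and the picture viewer there is one more tool, called as name([rows], argument=value, ...), one row to a line, values as JSON. play_rows: Moves the arm, as the interface text tells. Its arguments: {"type":"object","properties":{"steps":{"type":"array"},"gripper":{"type":"number"},"grip_force":{"type":"number"}},"required":["steps"]}

```bash
mkdir -p pics; cat > h.py <<'E'
import numpy as np, cv2
from plant import env
def snap(n,f):
    im=env.read_camera(n); cv2.imwrite(f'pics/{f}.png',im[:,:,::-1]); return im
def ray(n,u,v,z):
    c=env.get_calibration(n);K=np.array(c['K']);T=np.array(c['T'])
    d=T[:3,:3]@np.linalg.solve(K,[u,v,1]);o=T[:3,3]
    return (o+d*(z-o[2])/d[2]).round(1)
def proj(n,p):
    c=env.get_calibration(n);K=np.array(c['K']);T=np.linalg.inv(np.array(c['T']))
    q=K@(T[:3,:3]@np.array(p)+T[:3,3]); return (q[:2]/q[2]).round(1)
E
python3 - <<'E'
from h import *
for n in('scene','top'):
    snap(n,n+'0'); c=env.get_calibration(n); print(n,np.round(c['T'],3).tolist(),np.round(c['K'],1).tolist())
print(env.sense())
E
```

```text
scene [[-0.014, 0.867, -0.498, 1026.428], [1.0, 0.011, -0.009, 57.811], [-0.002, -0.498, -0.867, 932.579], [0.0, 0.0, 0.0, 1.0]] [[458.7, 0.0, 320.1], [0.0, 458.7, 228.3], [0.0, 0.0, 1.0]]
top [[0.02, -0.999, 0.045, 456.008], [-1.0, -0.02, -0.004, 56.849], [0.005, -0.045, -0.999, 1333.721], [0.0, 0.0, 0.0, 1.0]] [[594.2, 0.0, 324.2], [0.0, 594.2, 232.0], [0.0, 0.0, 1.0]]
{'time_s': 0.1, 'joint_pos': array([-1.24208221,  0.47771402,  0.02234847,  1.55632347, -0.01154382,
        1.1093234 , -0.08309021]), 'joint_vel': array([-2.40667041e-03, -1.58072781e-05,  3.42735709e-04, -3.40788564e-03,
        5.65541386e-04, -2.35826077e-03, -6.75071857e-05]), 'joint_torque': array([ 3.97132215e-03, -5.84084237e+01,  1.53969090e+00, -2.73312110e+01,
       -5.41899714e-02,  1.31084924e-02,  3.17468982e-05]), 'position': array([285.32639223, 611.10862025, 208.89366047]), 'tool_rot': array([-1.37258694e-04,  2.16672087e-01,  9.76244095e-01, -8.08836172e-04]), 'contact_force': array([-0.70865623,  0.26667041, -0.26296075]), 'wrist_torque': array([-0.01529695, -0.00348268, -0.04155541]), 'grip_force': 0.0, 'width': 87.88436947974478}
```

View pics/scene0.png

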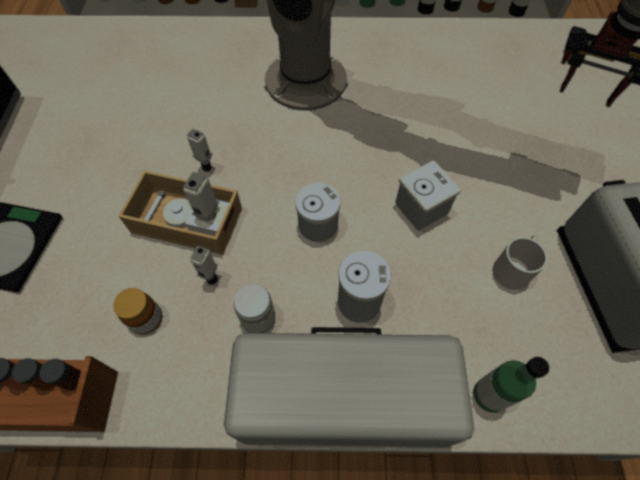

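View pics/top0.png

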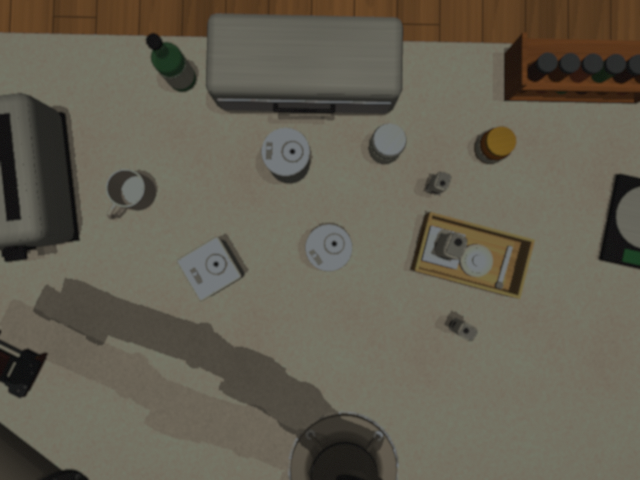

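The scene view shows three candidates for the sealer: in the caddy at (200,195) in scene and (453,245) in top, and two small free-standing ones at scene (199,147) and (205,265). I choose the one in the caddy's stand. The square canister is at scene (427,190) and top (212,267). The other two lids, at scene (318,205) and (362,275), are round. I'll check both choices in a close crop.

```bash
python3 - <<'E'
from h import *
t=cv2.imread('pics/top0.png');s=cv2.imread('pics/scene0.png')
def c(im,u,v,h=40,w=40): return cv2.convertScaleAbs(cv2.resize(im[v-h:v+h,u-w:u+w],(400,300) if 0 else (300,300),interpolation=cv2.INTER_CUBIC),alpha=1.6)
o=np.vstack([np.hstack([c(t,453,245),c(t,212,267)]),np.hstack([c(s,200,200),c(s,427,195)])])
cv2.imwrite('pics/crop.png',o)
E
```

```text
(no output)
```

View pics/crop.png

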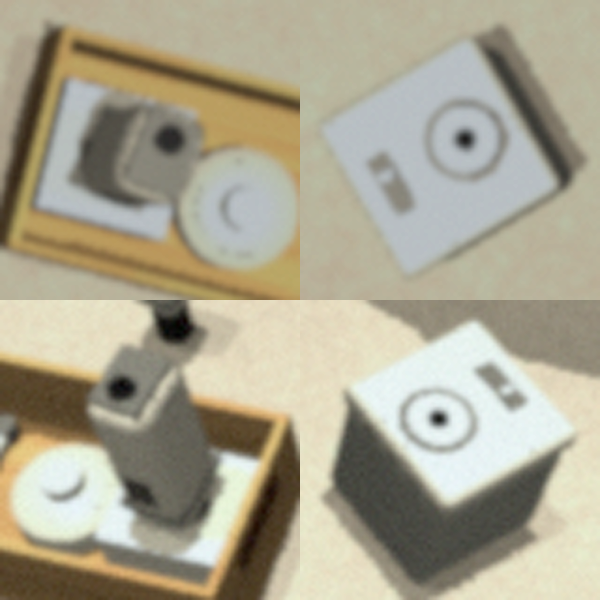

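The crops confirm both choices: the large sealer sits in the white stand, with its black button near top (458,242). The square lid has its valve at about top (216,264) and its date slide on the far side. Next I measure them.

```bash
python3 - <<'E'
from h import *
t=cv2.imread('pics/top0.png');s=cv2.imread('pics/scene0.png')
P=lambda u0,v0,L:[(u0+a/3.75,v0+b/3.75) for a,b in L]
def show(n,pts,z):
    q=np.array([ray(n,*p,z)[:2] for p in pts]); print(n,z,q.tolist(),'mean',q.mean(0).round(1)); return q
def edges(q):
    d=np.roll(q,-1,0)-q; print('  len',np.hypot(*d.T).round(1),'ang',np.degrees(np.arctan2(d[:,1],d[:,0])).round(1))
# button (dark blob centroid)
for n,im,u,v,r in(('top',t,216,264,4),('scene',s,424,187,4)):
    g=im[v-r:v+r+1,u-r:u+r+1].mean(2);w=np.clip(np.median(g)*.8-g,0,None)
    yy,xx=np.mgrid[v-r:v+r+1,u-r:u+r+1]; c=((w*xx).sum()/w.sum(),(w*yy).sum()/w.sum())
    print('valve px',np.round(c,2),ray(n,*c,108))
# white lid masks via minAreaRect
for n,im,u,v in(('top',t,210,267),('scene',s,428,188)):
    g=im.min(2);m=np.zeros_like(g);m[v-45:v+45,u-45:u+45]=255
    hs=cv2.cvtColor(im,cv2.COLOR_BGR2HSV)
    k=((hs[...,1]<30)&(g>(140 if n=='top' else 140))).astype('u1')*255&m
    k=cv2.morphologyEx(k,cv2.MORPH_CLOSE,np.ones((9,9)))
    cs,_=cv2.findContours(k,cv2.RETR_EXTERNAL,cv2.CHAIN_APPROX_NONE);c=max(cs,key=cv2.contourArea)
    w=np.array([ray(n,*p[0],105)[:2] for p in c],np.float32);print(n,'lid',cv2.minAreaRect(w), 'white val',g[v,u])
edges(show('top',P(172,227,[(20,125),(173,38),(262,185),(110,277)]),105))
edges(show('scene',P(387,155,[(47,90),(175,20),(275,135),(147,203)]),105))
edges(show('top',P(413,205,[(135,100),(203,112),(183,200),(113,188)]),180))
edges(show('scene',P(160,160,[(90,105),(127,45),(180,65),(148,122)]),180))
show('top',P(413,205,[(170,138)]),180);show('scene',P(160,160,[(121,87)]),180)
edges(show('top',[(430,213),(532,241),(519,297),(414,270)],75))
show('top',P(413,205,[(68,77),(35,208),(165,240)]),60)
b=np.hstack([cv2.resize(t[225:270,425:485],(800,600),interpolation=cv2.INTER_CUBIC)[:,:]])
cv2.imwrite('pics/c2.png',cv2.convertScaleAbs(b,alpha=2))
E
```

```text
valve px [215.56 263.73] [441.7 274.  108. ]
valve px [423.5  186.19] [444.3 274.  108. ]Traceback (most recent call last):
  File "<stdin>", line 19, in <module>
ValueError: max() iterable argument is empty
```

```bash
python3 - <<'E'
from h import *
t=cv2.imread('pics/top0.png');s=cv2.imread('pics/scene0.png')
P=lambda u0,v0,L:[(u0+a/3.75,v0+b/3.75) for a,b in L]
def show(n,pts,z):
    q=np.array([ray(n,*p,z)[:2] for p in pts]); print(n,z,q.tolist(),'mean',q.mean(0).round(1)); return q
def edges(q):
    d=np.roll(q,-1,0)-q; print('  len',np.hypot(*d.T).round(1),'ang',np.degrees(np.arctan2(d[:,1],d[:,0])).round(1))
edges(show('top',P(172,227,[(20,125),(173,38),(262,185),(110,277)]),105))
edges(show('scene',P(387,155,[(47,90),(175,20),(275,135),(147,203)]),105))
edges(show('top',P(413,205,[(135,100),(203,112),(183,200),(113,188)]),180))
edges(show('scene',P(160,160,[(90,105),(127,45),(180,65),(148,122)]),180))
show('top',P(413,205,[(170,138)]),180);show('scene',P(160,160,[(121,87)]),180)
edges(show('top',[(430,213),(532,241),(519,297),(414,270)],75))
show('top',P(413,205,[(68,77),(35,208),(165,240)]),60)
a=cv2.resize(t[225:270,425:485],(800,600),interpolation=cv2.INTER_CUBIC)
cv2.imwrite('pics/c2.png',cv2.convertScaleAbs(a,alpha=2))
E
```

```text
top 105 [[447.1, 353.5], [496.7, 270.8], [416.8, 219.7], [364.8, 301.7]] mean [431.4 286.4]
  len [96.4 94.8 97.1 97.2] ang [ -59.  -147.4  122.4   32.2]
scene 105 [[423.4, 223.6], [370.3, 304.9], [453.9, 353.8], [501.6, 274.7]] mean [437.3 289.2]
  len [97.1 96.9 92.4 93.4] ang [ 123.2   30.3  -58.9 -146.8]
top 180 [[513.8, -190.7], [508.3, -226.1], [462.5, -216.1], [467.9, -179.8]] mean [ 488.1 -203.2]
  len [35.8 46.9 36.7 47.2] ang [-98.8 167.7  81.5 -13.4]
scene 180 [[505.6, -222.5], [465.9, -208.8], [478.8, -178.1], [516.1, -190.0]] mean [ 491.6 -199.8]
  len [42.  33.3 39.2 34.2] ang [ 161.    67.2  -17.7 -107.9]
top 180 [[494.4, -209.1]] mean [ 494.4 -209.1]
scene 180 [[493.7, -207.8]] mean [ 493.7 -207.8]
top 75 [[558.0, -172.4], [502.8, -389.8], [383.8, -362.8], [436.4, -140.0]] mean [ 470.2 -266.2]
  len [224.3 122.  228.9 125.8] ang [-104.2  167.2   76.7  -14.9]
top 60 [[532.2, -177.9], [456.9, -159.9], [440.1, -234.5]] mean [ 476.4 -190.8]
```

View pics/c2.png

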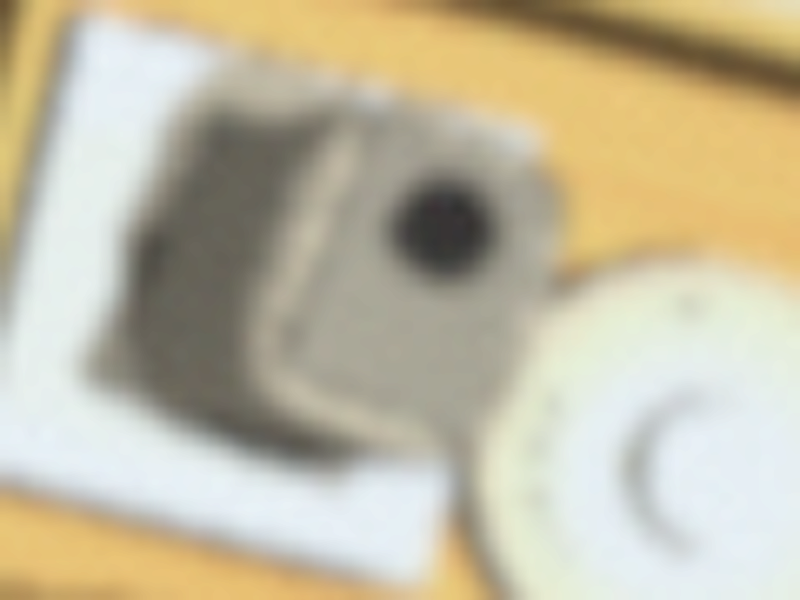

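The c2 crop shows the sealer's top face, with its black button at about (443,225) in the crop. Two independent measurements agree: sealer axis at about (488,-203), yaw about -13.5°, and valve at about (443,274). Now I work out the shift.

```bash
cat >> h.py <<'E'
from scipy.spatial.transform import Rotation as R
def rot():
    q=env.sense()['tool_rot']; return R.from_quat(q[[1,2,3,0]])
def shift(p,yaw=None):
    s=env.sense(); r=rot(); m=r.as_matrix()
    d=m.T@(np.array(p)-s['position']); print('shift',d.round(1),'tooly deg',np.degrees(np.arctan2(m[1,1],m[0,1])).round(2),'tilt z',m[:,2].round(4))
    if yaw is not None:
        y=np.radians(yaw); g=np.column_stack([[np.sin(y),-np.cos(y),0],[np.cos(y),np.sin(y),0],[0,0,-1]])
        print('turn',np.degrees((r.inv()*R.from_matrix(g)).as_rotvec()).round(2))
E
python3 -c "
from h import *
shift([488,-203,300],76.5)"
```

```text
shift [-528.1 -652.1  -90. ] tooly deg 64.97 tilt z [-6.0e-04 -1.5e-03 -1.0e+00]Traceback (most recent call last):
  File "<string>", line 3, in <module>
    shift([488,-203,300],76.5)
    ~~~~~^^^^^^^^^^^^^^^^^^^^^
  File "h.py", line 20, in shift
    print('turn',np.degrees((r.inv()*R.from_matrix(g)).as_rotvec()).round(2))
                                     ~~~~~~~~~~~~~^^^
  File "scipy/spatial/transform/_rotation.pyx", line 1143, in scipy.spatial.transform._rotation.Rotation.from_matrix
ValueError: Non-positive determinant (left-handed or null coordinate frame) in rotation matrix 0: [[ 0.97236992  0.23344536  0.        ]
 [-0.23344536  0.97236992  0.        ]
 [ 0.          0.         -1.        ]].
```

```bash
sed -i 's/\[np.sin(y),-np.cos(y),0\]/[-np.sin(y),np.cos(y),0]/' h.py; python3 -c "
from h import *
shift([488,-203,300],76.5)"
```

```text
shift [-528.1 -652.1  -90. ] tooly deg 64.97 tilt z [-6.0e-04 -1.5e-03 -1.0e+00]
turn [ -0.09  -0.   -11.53]
```

play_rows([
  [[-528, -652, -90], [0, 0, -11.5]],
  [[-528, -652, -90], [0, 0, -11.5]],
  [[-528, -652, -90], [0, 0, -11.5]],
  [[-528, -652, -90], [0, 0, -11.5]],
  [[-528, -652, -90], [0, 0, -11.5]],
  [[-528, -652, -90], [0, 0, -11.5]],
  [[-528, -652, -90], [0, 0, -11.5]],
  [[-528, -652, -90], [0, 0, -11.5]],
  [[-528, -652, -90], [0, 0, -11.5]],
  [[-528, -652, -90], [0, 0, -11.5]],
  [[-528, -652, -90], [0, 0, -11.5]],
  [[-528, -652, -90], [0, 0, -11.5]],
  [[-528, -652, -90], [0, 0, -11.5]],
  [[-528, -652, -90], [0, 0, -11.5]],
  [[-528, -652, -90], [0, 0, -11.5]],
  [[-528, -652, -90], [0, 0, -11.5]],
  [[-528, -652, -90], [0, 0, -11.5]],
  [[-528, -652, -90], [0, 0, -11.5]],
  [[-528, -652, -90], [0, 0, -11.5]],
  [[-528, -652, -90], [0, 0, -11.5]],
], gripper=1)

```text
time_s: 1.77
position: [485.4, -194.3, 298.9]
tool_rot: [0.0, 0.118, 0.993, 0.0]
contact_force: [2.0, 0.5, -0.6]
width: 87.8
grip_force: 0.0
```

```bash
python3 -c "
from h import *
shift([488,-203,300],76.5);print(env.sense()['time_s'],env.sense()['joint_pos'])"
```

```text
shift [-4.5 -7.8 -1.1] tooly deg 76.49 tilt z [ 3.e-04  3.e-04 -1.e+00]
turn [ 0.02  0.01 -0.01]
1.7667 [-0.28547273  0.15278949  0.62521167  1.83430271 -0.09670326  1.18456953
  1.70575792]
```

play_rows([
  [[-3, -7, 0], [0, 0, 0]],
  [[-3, -7, 0], [0, 0, 0]],
  [[-3, -7, 0], [0, 0, 0]],
])

```text
time_s: 2.02
position: [486.5, -199.3, 298.0]
tool_rot: [-0.001, 0.118, 0.993, 0.0]
contact_force: [-0.1, 1.4, 0.5]
width: 87.9
grip_force: 0.0
```

```bash
python3 - <<'E'
from h import *
shift([488,-203,132],76.5)
t=snap('top','t1');s=snap('scene','s1')
a=cv2.resize(t[200:290,400:500],(400,360));b=cv2.resize(s[130:250,140:260],(400,400))[:360]
cv2.imwrite('pics/c3.png',cv2.convertScaleAbs(np.hstack([a,b])[:,:,::-1],alpha=1.7))
E
```

```text
shift [ -2.6  -3.3 166. ] tooly deg 76.43 tilt z [-1.4e-03  6.0e-04 -1.0e+00]
turn [ 0.02 -0.09 -0.07]
```

View pics/c3.png

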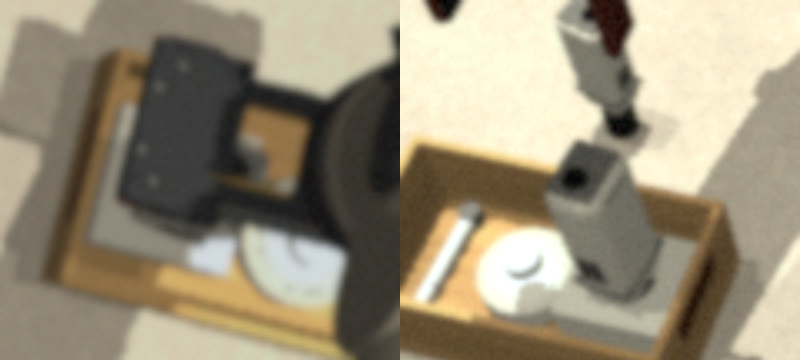

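Crop c3 shows the open fingers above the sealer, one either side of it (scene crop about (445,10) and (610,20)). Descending.

play_rows([
  [[-2.5, -3, 40], [0, 0, 0]],
  [[-2.5, -3, 80], [0, 0, 0]],
  [[-2.5, -3, 110], [0, 0, 0]],
  [[-2.5, -3, 135], [0, 0, 0]],
  [[-2.5, -3, 155], [0, 0, 0]],
  [[-2.5, -3, 166], [0, 0, 0]],
  [[-2.5, -3, 166], [0, 0, 0]],
  [[-2.5, -3, 166], [0, 0, 0]],
  [[-2.5, -3, 166], [0, 0, 0]],
])

```text
time_s: 2.87
position: [489.6, -203.2, 133.9]
tool_rot: [0.001, 0.117, 0.993, 0.0]
contact_force: [1.0, -1.1, -0.1]
width: 87.8
grip_force: 0.0
```

```bash
python3 - <<'E'
from h import *
shift([488,-203,132],76.5); print(env.sense()['contact_force'])
t=snap('top','t2');s=snap('scene','s2')
a=cv2.resize(t[200:290,400:500],(400,360));b=cv2.resize(s[110:230,140:260],(400,400))[:360]
cv2.imwrite('pics/c4.png',cv2.convertScaleAbs(np.hstack([a,b])[:,:,::-1],alpha=1.7))
E
```

```text
shift [ 1.6 -0.2  1.9] tooly deg 76.52 tilt z [ 2.e-03 -1.e-04 -1.e+00]
turn [0.02 0.11 0.02]
[ 1.03308029 -1.0818666  -0.14542909]
```

View pics/c4.png

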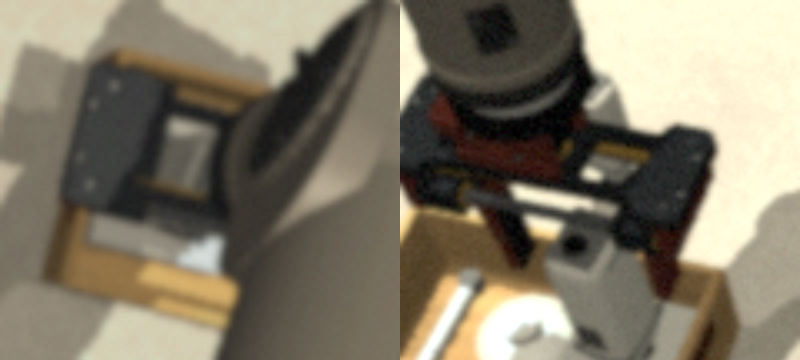

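```bash
python3 - <<'E'
from h import *
f=lambda p:((proj('scene',p)-[140,110])*400/120+[400,0]).round()
y=np.radians(76.5);u=np.array([np.cos(y),np.sin(y),0])
for k in(-50,50): print('tip',f(np.array([489.6,-203.2,123])+k*u))
y=np.radians(-13.5);v=np.array([np.cos(y),np.sin(y),0])
for a in(-25,25):
  for b in(-20,20): print('top',f(np.array([488,-203,180])+a*v+b*u))
print('btn',f([494,-208.5,180]))
E
```

```text
tip [531. 275.]
tip [678. 307.]
top [568. 198.]
top [630. 211.]
top [536. 263.]
top [599. 276.]
btn [573. 244.]
```

The c4 crop fits the projection: button predicted at (573,244), seen at (575,240), with the fingers straddling the body. Closing.

play_rows([
  [[1, 0, 2], [0, 0, 0]],
  [[1, 0, 2], [0, 0, 0]],
  [[1, 0, 2], [0, 0, 0]],
  [[1, 0, 2], [0, 0, 0]],
  [[1, 0, 2], [0, 0, 0]],
  [[1, 0, 2], [0, 0, 0]],
  [[1, 0, 2], [0, 0, 0]],
  [[1, 0, 2], [0, 0, 0]],
  [[1, 0, 2], [0, 0, 0]],
  [[1, 0, 2], [0, 0, 0]],
  [[1, 0, 2], [0, 0, 0]],
  [[1, 0, 2], [0, 0, 0]],
], gripper=0, grip_force=25)

```text
time_s: 3.97
position: [487.7, -203.2, 130.6]
tool_rot: [-0.0, 0.118, 0.993, -0.0]
contact_force: [0.2, -0.3, -0.6]
width: 42.2
grip_force: 23.6
```

play_rows([
  [[0, 0, 0], [0, 0, 0]],
  [[0, 0, 0], [0, 0, 0]],
  [[0, 0, -5], [0, 0, 0]],
  [[0, 0, -15], [0, 0, 0]],
  [[0, 0, -30], [0, 0, 0]],
  [[0, 0, -50], [0, 0, 0]],
  [[0, 0, -75], [0, 0, 0]],
  [[0, 0, -100], [0, 0, 0]],
  [[0, 0, -125], [0, 0, 0]],
  [[0, 0, -150], [0, 0, 0]],
  [[0, 0, -170], [0, 0, 0]],
  [[0, 0, -170], [0, 0, 0]],
  [[0, 0, -170], [0, 0, 0]],
])

```text
time_s: 5.05
position: [487.9, -203.4, 301.6]
tool_rot: [0.001, 0.118, 0.993, 0.0]
contact_force: [-0.2, -0.2, -3.2]
width: 41.9
grip_force: 23.6
```

```bash
python3 - <<'E'
from h import *
shift([443,274,280],76.5); print(env.sense())
t=snap('top','t3');s=snap('scene','s3')
a=cv2.resize(t[200:290,400:500],(400,360));b=cv2.resize(s[60:220,120:280],(600,600))
cv2.imwrite('pics/c5.png',cv2.convertScaleAbs(b[:,:,::-1],alpha=1.7))
E
```

```text
shift [155.4 453.6  21.5] tooly deg 76.47 tilt z [ 2.3e-03  1.0e-04 -1.0e+00]
turn [ 0.04  0.13 -0.03]
{'time_s': 5.05, 'joint_pos': array([-0.27857432,  0.16257939,  0.64032129,  1.82046413, -0.10532681,
        1.19009578,  1.72909904]), 'joint_vel': array([ 0.00378246,  0.03044007, -0.01078896,  0.04823402, -0.00632165,
       -0.00947756,  0.00257852]), 'joint_torque': array([  0.09602541, -34.01689053,   3.64926159, -30.49548984,
         0.11392755,   0.1581489 ,  -0.049428  ]), 'position': array([ 487.92887785, -203.37825733,  301.56385621]), 'tool_rot': array([1.15596354e-03, 1.17799409e-01, 9.93036721e-01, 1.85151344e-04]), 'contact_force': array([-0.16999226, -0.17008404, -3.17629887]), 'wrist_torque': array([0.00905276, 0.02246471, 0.0481207 ]), 'grip_force': 23.558878800831735, 'width': 41.87271121948443}
```

View pics/c5.png

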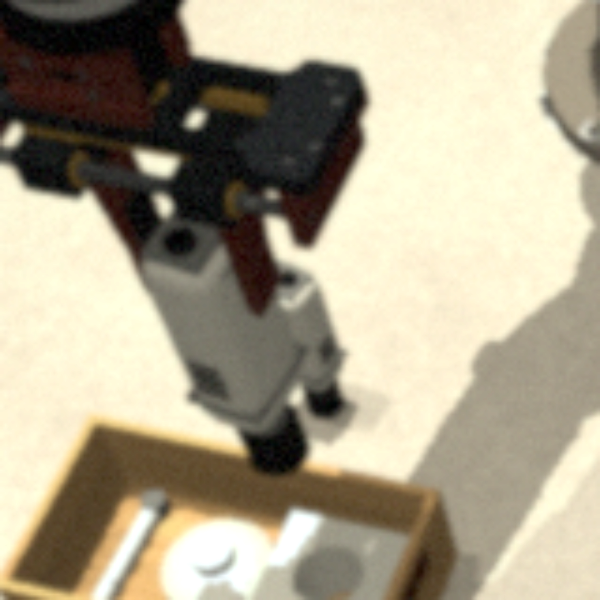

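The sealer is held upright with the cup clear of the caddy; the cup rim is at about crop (277,458). Moving over the valve.

```bash
python3 - <<'E'
from h import *
print(ray('scene',120+277*.2667,60+458*.2667,186))
E
```

```text
[ 495.4 -202.8  186. ]
```

play_rows([
  [[3, 9, 0], [0, 0, 0]],
  [[9, 27, 0], [0, 0, 0]],
  [[18, 54, 0], [0, 0, 0]],
  [[29, 85, 0], [0, 0, 0]],
  [[41, 119, 0], [0, 0, 0]],
  [[53, 153, 0], [0, 0, 0]],
  [[65, 187, 0], [0, 0, 0]],
  [[77, 221, 0], [0, 0, 0]],
  [[89, 255, 0], [0, 0, 0]],
  [[101, 289, 0], [0, 0, 0]],
  [[113, 323, 0], [0, 0, 0]],
  [[124, 357, 0], [0, 0, 0]],
  [[135, 391, 0], [0, 0, 0]],
  [[144, 418, 0], [0, 0, 0]],
  [[151, 438, 0], [0, 0, 0]],
  [[154, 449, 0], [0, 0, 0]],
  [[155.5, 453.5, 0], [0, 0, 0]],
  [[155.5, 453.5, 0], [0, 0, 0]],
  [[155.5, 453.5, 0], [0, 0, 0]],
  [[155.5, 453.5, 0], [0, 0, 0]],
])

```text
time_s: 6.82
position: [443.0, 272.2, 300.5]
tool_rot: [-0.0, 0.119, 0.993, -0.0]
contact_force: [-0.3, 0.2, -1.5]
width: 42.4
grip_force: 23.6
```

```bash
python3 - <<'E'
from h import *
shift([443,274,223],76.5); print(env.sense()['contact_force'],env.sense()['width'])
s=snap('scene','s4')
b=cv2.resize(s[80:240,340:500],(600,600))
cv2.imwrite('pics/c6.png',cv2.convertScaleAbs(b[:,:,::-1],alpha=1.7))
E
```

```text
shift [ 0.4  1.8 77.5] tooly deg 76.32 tilt z [-1.e-04 -7.e-04 -1.e+00]
turn [-0.04  0.   -0.18]
[-0.29559499  0.21116556 -1.45833114] 42.42202085049057
```

View pics/c6.png

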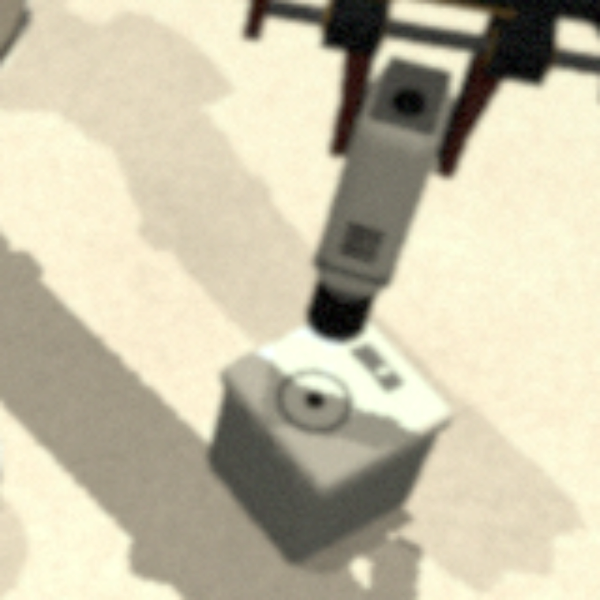

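```bash
python3 - <<'E'
from h import *
f=lambda p:((proj('scene',p)-[340,80])*600/160).round()
x,y,z=443,272.2,185
for a in range(0,360,45): print(a,f([x+17*np.cos(np.radians(a)),y+17*np.sin(np.radians(a)),z]),end=' ')
print('\nbtn',f([x+6,y-5.5,z+165]),'valve',f([443,274,108]), f([x,y,z]))
s=cv2.imread('pics/s4.png');g=s.max(2)
# cup silhouette: dark pixels
m=(g[150:175,415:445]<45).astype('u1')
n,l,st,c=cv2.connectedComponentsWithStats(m);i=1+np.argmax(st[1:,4])
ys,xs=np.where(l==i);ys=ys+150-80;xs=xs+415-340
k=3.75
print('cup crop: bottom',(ys.max()+.5)*k,'left',(xs.min())*k,'right',(xs.max()+1)*k,'rows')
for r in range(ys.min(),ys.max()+1): q=xs[ys==r];print(round((r+.5)*k),round(q.min()*k),round((q.max()+1)*k),end=' | ')
E
```

```text
0 [340. 340.] 45 [361. 333.] 90 [368. 315.] 135 [357. 297.] 180 [334. 290.] 225 [313. 297.] 270 [306. 314.] 315 [317. 332.] 
btn [400. 103.] valve [313. 396.] [337. 315.]
cup crop: bottom 335.625 left 311.25 right 371.25 rows
283 322 326 | 287 319 330 | 291 319 338 | 294 315 349 | 298 315 371 | 302 315 371 | 306 311 368 | 309 311 368 | 313 311 368 | 317 311 364 | 321 311 364 | 324 311 364 | 328 315 360 | 332 319 356 | 336 326 352 |
```

The c6 crop matches the projections: cup rim at about (338,338), predicted (340,340), and valve at (313,399), predicted (313,396). Descending to just above contact.

play_rows([
  [[-0.5, 2, 10], [0, 0, 0]],
  [[-0.5, 2, 25], [0, 0, 0]],
  [[-0.5, 2, 40], [0, 0, 0]],
  [[-0.5, 2, 52], [0, 0, 0]],
  [[-0.5, 2, 61], [0, 0, 0]],
  [[-0.5, 2, 67], [0, 0, 0]],
  [[-0.5, 2, 71], [0, 0, 0]],
  [[-0.5, 2, 71], [0, 0, 0]],
  [[-0.5, 2, 71], [0, 0, 0]],
  [[-0.5, 2, 71], [0, 0, 0]],
  [[-0.5, 2, 71], [0, 0, 0]],
  [[-0.5, 2, 71], [0, 0, 0]],
])

```text
time_s: 7.87
position: [443.8, 276.1, 230.1]
tool_rot: [0.0, 0.118, 0.993, 0.0]
contact_force: [0.1, -0.5, -2.7]
width: 42.1
grip_force: 23.6
```

play_rows([
  [[0, 0, 0], [0, 0, 0]],
  [[0, 0, 0], [0, 0, 0]],
])

```text
time_s: 8.03
position: [443.6, 276.0, 229.8]
tool_rot: [0.0, 0.118, 0.993, 0.0]
contact_force: [-0.9, -0.4, -2.1]
width: 42.1
grip_force: 23.6
```

```bash
python3 - <<'E'
from h import *
shift([444,274,215.6],76.5)
F=[]
for i in range(10):
    im=env.read_camera('scene'); s=env.sense(); F.append(np.r_[s['contact_force'],s['position']])
print(np.mean(F,0).round(2),np.std(F,0).round(2))
cv2.imwrite('pics/s5.png',im[:,:,::-1])
b=cv2.resize(im[100:220,360:480],(600,600))
cv2.imwrite('pics/c7.png',cv2.convertScaleAbs(b[:,:,::-1],alpha=1.9))
E
```

```text
shift [-0.9 -1.9 14.2] tooly deg 76.47 tilt z [ 2.e-04  3.e-04 -1.e+00]
turn [ 0.02  0.01 -0.03]
[ 9.0000e-02 -1.6000e-01 -2.0600e+00  4.4351e+02  2.7594e+02  2.2966e+02] [0.22 0.34 0.44 0.01 0.02 0.05]
```

View pics/c7.png

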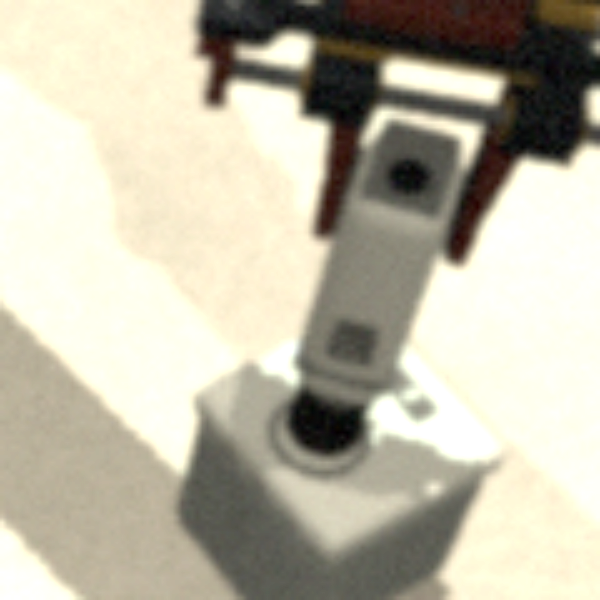

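The c7 crop shows the cup centred inside the grey seat ring (ring centre about (320,430)), about 9 mm above the lid. The tare force is Fz = -2.06 N. I correct 2 mm sideways and go down to contact.

play_rows([
  [[-1, -2, 2], [0, 0, 0]],
  [[-1, -2, 4], [0, 0, 0]],
  [[-1, -2, 5.5], [0, 0, 0]],
  [[-1, -2, 7], [0, 0, 0]],
  [[-1, -2, 8.5], [0, 0, 0]],
  [[-1, -2, 10], [0, 0, 0]],
  [[-1, -2, 11], [0, 0, 0]],
  [[-1, -2, 11], [0, 0, 0]],
  [[-1, -2, 11], [0, 0, 0]],
  [[-1, -2, 11], [0, 0, 0]],
])

```text
time_s: 9.37
position: [444.1, 273.7, 218.8]
tool_rot: [0.0, 0.118, 0.993, 0.0]
contact_force: [-0.1, -0.5, -0.1]
width: 42.1
grip_force: 23.6
```

```bash
cat > f.py <<'E'
from h import *
F=[]
for i in range(10):
    im=env.read_camera('scene'); s=env.sense(); F.append(np.r_[s['contact_force'],s['wrist_torque'],s['position']])
print(np.mean(F,0).round(2),s['time_s'],s['width']); shift([444,274,215.6],76.5)
cv2.imwrite(f"pics/f{s['time_s']:.1f}.png",im[:,:,::-1])
print('valve px expected', [ (proj('scene',p)).tolist() for p in([444,274,105],)])
E
python3 f.py
```

```text
[-1.2000e-01 -3.4000e-01 -2.4000e-01 -1.1000e-01  5.0000e-02  1.0000e-02
  4.4407e+02  2.7376e+02  2.1872e+02] 9.8667 41.74433318807205
shift [0.1 0.2 3.1] tooly deg 76.47 tilt z [ 1.e-04  1.e-04 -1.e+00]
turn [ 0.01  0.   -0.03]
valve px expected [[423.2, 186.9]]
```

The force is up 1.8 N, so the bellows is squeezed about 2 mm, which matches the geometry (contact at TCP 220.7). It needs 3 mm more.

play_rows([
  [[0, 0, 1], [0, 0, 0]],
  [[0, 0, 2], [0, 0, 0]],
  [[0, 0, 3], [0, 0, 0]],
  [[0, 0, 3], [0, 0, 0]],
  [[0, 0, 3], [0, 0, 0]],
  [[0, 0, 3], [0, 0, 0]],
])

```text
time_s: 10.37
position: [444.1, 273.8, 215.8]
tool_rot: [0.0, 0.118, 0.993, 0.0]
contact_force: [-0.0, 0.2, 2.0]
width: 41.9
grip_force: 23.6
```

```bash
python3 f.py
```

```text
[-2.6000e-01 -7.8000e-01  2.2900e+00 -2.0000e-01  9.0000e-02 -2.0000e-02
  4.4409e+02  2.7379e+02  2.1572e+02] 10.8667 41.927456879834935
shift [0.1 0.2 0.1] tooly deg 76.47 tilt z [ 2.e-04  2.e-04 -1.e+00]
turn [ 0.01  0.01 -0.03]
valve px expected [[423.2, 186.9]]
```

The bellows force is 4.35 N, so it is squeezed about 4.8 mm. Now I hold for more than two seconds and check.

play_rows([
  [[0, 0, 0], [0, 0, 0]],
  [[0, 0, 0], [0, 0, 0]],
  [[0, 0, 0], [0, 0, 0]],
  [[0, 0, 0], [0, 0, 0]],
  [[0, 0, 0], [0, 0, 0]],
  [[0, 0, 0], [0, 0, 0]],
  [[0, 0, 0], [0, 0, 0]],
  [[0, 0, 0], [0, 0, 0]],
  [[0, 0, 0], [0, 0, 0]],
  [[0, 0, 0], [0, 0, 0]],
  [[0, 0, 0], [0, 0, 0]],
  [[0, 0, 0], [0, 0, 0]],
  [[0, 0, 0], [0, 0, 0]],
  [[0, 0, 0], [0, 0, 0]],
  [[0, 0, 0], [0, 0, 0]],
  [[0, 0, 0], [0, 0, 0]],
  [[0, 0, 0], [0, 0, 0]],
  [[0, 0, 0], [0, 0, 0]],
  [[0, 0, 0], [0, 0, 0]],
  [[0, 0, 0], [0, 0, 0]],
])

```text
time_s: 12.53
position: [444.0, 273.7, 215.6]
tool_rot: [-0.0, 0.118, 0.993, 0.0]
contact_force: [-0.9, -2.1, 2.0]
width: 42.2
grip_force: 23.6
```

play_rows([
  [[0, 0, 0], [0, 0, 0]],
  [[0, 0, 0], [0, 0, 0]],
  [[0, 0, 0], [0, 0, 0]],
  [[0, 0, 0], [0, 0, 0]],
  [[0, 0, 0], [0, 0, 0]],
  [[0, 0, 0], [0, 0, 0]],
  [[0, 0, 0], [0, 0, 0]],
  [[0, 0, 0], [0, 0, 0]],
  [[0, 0, 0], [0, 0, 0]],
  [[0, 0, 0], [0, 0, 0]],
  [[0, 0, 0], [0, 0, 0]],
  [[0, 0, 0], [0, 0, 0]],
  [[0, 0, 0], [0, 0, 0]],
  [[0, 0, 0], [0, 0, 0]],
  [[0, 0, 0], [0, 0, 0]],
  [[0, 0, 0], [0, 0, 0]],
  [[0, 0, 0], [0, 0, 0]],
  [[0, 0, 0], [0, 0, 0]],
  [[0, 0, 0], [0, 0, 0]],
  [[0, 0, 0], [0, 0, 0]],
])

```text
time_s: 14.2
position: [444.0, 273.8, 215.6]
tool_rot: [-0.0, 0.118, 0.993, 0.0]
contact_force: [-0.7, -0.5, 1.9]
width: 42.2
grip_force: 23.6
```

```bash
python3 f.py; python3 - <<'E'
import cv2,glob,os
f=max(glob.glob('pics/f*.png'),key=os.path.getmtime)
cv2.imwrite('pics/c8.png',cv2.convertScaleAbs(cv2.resize(cv2.imread(f)[100:220,360:480],(600,600)),alpha=1.9))
E
```

```text
[-1.3000e-01 -5.4000e-01  2.2500e+00 -1.3000e-01  5.0000e-02 -0.0000e+00
  4.4402e+02  2.7375e+02  2.1564e+02] 14.7 41.90056792614227
shift [0.1 0.2 0. ] tooly deg 76.47 tilt z [ 0.  0. -1.]
turn [ 0.    0.   -0.03]
valve px expected [[423.2, 186.9]]
```

View pics/c8.png

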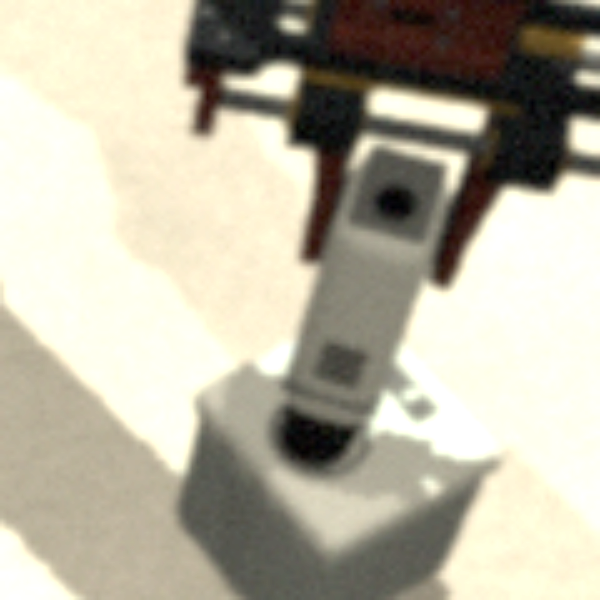

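The c8 crop shows the cup flat on the lid inside the seat ring (cup about (314,435), ring centre about (319,432)). The sealer is upright and the canister's corners have not moved. It has been held for over 4 s at about 4.3 N, so I hand in.

```bash
python3 -c "
from plant import env
print(env.finish_job())"
```

```text
the job is handed in; nothing more can be done
None
```

The sealer's cup is pressed upright over the square canister's valve, with the bellows squeezed an estimated 4.8 mm at about 4.3 N. It was held there for over 4 s, and I handed the job in still gripping it, with the canister not visibly moved.

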